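Let the grinding jar out of the chute with its gate lever

TASK

One lane of the chute holds a steel grinding jar (the short cylinder), the other a steel ball. Press down the long end of the lever beside the jar's lane to raise its heavy gate, let the jar roll down to the stop, then let the lever up gently so that the gate closes without slamming. Keep the ball's gate shut, do not touch the chute, gates, jar or ball themselves or lift a lever out of its fork, and leave the things standing round about where they are.

Things in the scene. Friction and masses are not known exactly. Their poses are not given: they have to be found in the camera images.
- chute: two-lane sheet-metal chute, 83 mm high, on a fixed 232 x 240 mm foot plate. Origin on the worktop under the divider between the lanes; +x up the lanes (away from the robot), y across: left lane at y = +33 mm, right at -33, each 62 mm wide with a dark rubber floor; levers along x at y = +94 and -94. Floors slope down to -x at 10 degrees to a stop at x = -90 mm. Gates at x = 0.
- jar: loose closed steel grinding jar: cylinder 28 mm in diameter, 50 mm long, grooved lid, 0.12 kg, lying across one lane behind its gate (which lane differs). Origin at its centre, y along its axis. With its gate up it rolls down by itself in about a second and rests at the stop with its centre at chute x about -76 mm, z about 31 mm.
- ball: loose polished steel grinding ball, 26 mm in diameter, behind the gate of the other lane. Origin at its centre.
- gate_left (a joint): angle of the heavy steel gate of the left lane (+y): a hinged flap 58 mm wide with an open middle and a 23 mm high lip in front, 0.5 to 0.8 kg. 0 = shut, lip down across the lane; grows as the lip rises, limit 0.70; above about 0.35 the jar passes under. It falls shut by its weight unless the lever is held down: a pin on its outer side rests on the short end of the left lever.
- lip_left (a point): middle of the lower edge of the left gate's lip, 3 mm above the lane floor when shut
- pad_left (a point): middle of the top face of the grooved pad (34 mm along the lever, 30 mm wide, 8 mm thick) at the long end of the left lever: press here. At rest about 115 mm above the worktop. Pressing straight down takes 4 to 9 N; 60 mm down raises the gate to about 0.5; its hard limit comes at about 70 mm. The pad moves on an arc (sideways under 6 mm) and follows the finger back up.
- pin_left (a point): centre of the left lever's pivot pin. The lever (225 x 12 x 8 mm steel bar, 0.12 kg) is loose: its pin lies in an open fork, its short end (68 mm) reaches under the gate's lift pin, 45 mm from the pivot, its long end slopes up at 15 degrees to the pad, 140 mm away towards chute -x.
- bearing_left (a point): fixed point of the chute: where the left lever's pin lies when seated in its fork
- gate_right (a joint): angle of the heavy steel gate of the right lane (-y): a hinged flap 58 mm wide with an open middle and a 23 mm high lip in front, 0.5 to 0.8 kg. 0 = shut, lip down across the lane; grows as the lip rises, limit 0.70; above about 0.35 the jar passes under. It falls shut by its weight unless the lever is held down: a pin on its outer side rests on the short end of the right lever.
- lip_right (a point): middle of the lower edge of the right gate's lip, 3 mm above the lane floor when shut
- pad_right (a point): middle of the top face of the grooved pad (34 mm along the lever, 30 mm wide, 8 mm thick) at the long end of the right lever: press here. At rest about 115 mm above the worktop. Pressing straight down takes 4 to 9 N; 60 mm down raises the gate to about 0.5; its hard limit comes at about 70 mm. The pad moves on an arc (sideways under 6 mm) and follows the finger back up.
- pin_right (a point): centre of the right lever's pivot pin. The lever (225 x 12 x 8 mm steel bar, 0.12 kg) is loose: its pin lies in an open fork, its short end (68 mm) reaches under the gate's lift pin, 45 mm from the pivot, its long end slopes up at 15 degrees to the pad, 140 mm away towards chute -x.
- bearing_right (a point): fixed point of the chute: where the right lever's pin lies when seated in its fork
- petri_dish: bystander: flat round clear dish with lid, 60 mm wide, 14 mm high, on the worktop between the two lever pads; origin under its centre
- check_weight: bystander: small steel weight with a knob, 24 mm wide, 38 mm high, standing in front of the chute between the levers; origin under its centre
- small_vial: bystander: upright glass vial with a white screw cap, 30 mm wide, 60 mm high, standing to the left of the chute; origin under its centre
- timer: bystander: flat count-down timer, 56 x 66 x 17 mm, lying to the right of the chute; origin under its centre
Mind the look-alikes: they are no part of the job. Leave any orange look-alike of the part that bears pad_left alone.

How it is judged:
By the outcome, as a careful person would: the job done as asked, in the order asked, and still so for the second after the job is handed in, with the robot touching nothing.
It also fails if it takes over 35 s, if anything falls off the work surface, if the arm or the gripper's body presses on something with over 40 N, if the wrist force passes 120 N, or if a joint passes its speed limit or range.

ROBOT

A 7-joint arm with a two-finger parallel gripper is mounted at the origin on a cart in front of the work surface, level with it; the furniture and walls round the work are solid. World frame = base frame: x ahead of the robot, y to its left, z up, the work surface at z = 0. Lengths are in m, angles in degrees, forces in N, time in s.
With the tool pointing down it reaches from about 0.425 to 0.875 m from the base axis. Payload 4.7 kg.
Tool frame: the origin (TCP) lies at the centre of the arm's flange, where the gripper is bolted on; the fingertips stand 182 mm ahead of it and the grasp point (between the pads) lies 164 mm ahead of it; z points along the fingers, y is the line along which they close (so a half turn about z gives the same grasp; the last joint's range is limited). The gripper opens to 87 mm and grips with 3 to 60 N. Pads are 19 mm wide; open, the fingers measure 117 mm over their backs; the gripper's body (75 mm by 190 mm) begins 51 mm behind the grasp point.
Start: joints at [-63.306, 18.392, -4.016, 83.108, 1.295, 78.541, -3.26], TCP at [0.284, 0.585, 0.405] pointing down, gripper open.
Joint ranges: [-163.93, 163.93], [-17.29, 119.83], [-79.2, 71.16], [3.27, 140.29], [-89.18, 269.18], [5.43, 117.66], [-154.24, 154.24]. Speed limits (degrees/s): [147.25, 147.25, 180, 180, 180, 180, 180].

INTERFACE

Orientations are given as [roll, pitch, yaw] about the fixed x, y, z axes, in that order (R = Rz(yaw) Ry(pitch) Rx(roll)).
In Python, from cell import env gives the robot as it stands. The module is installed in compiled form; this text tells all that it offers.
- The arm moves only by the tool step_arm, never from a script. Its argument "steps" is one flat list of numbers, 5 for each row, row after row: the opening, from 0 (shut) to 1 (fully open), then the shift along the tool's x, y, z in mm, then the turn about the tool's z in degrees. In form: [grip, dx, dy, dz, roll, grip, dx, dy, dz, roll, ...]. A call has 1 to 12 rows; each row shifts and turns the commanded pose from where the row before left it, along the tool's axes as they then stand; what a row does not reach is not made up. A row lasts 1/8 s, in which the tool goes at most 62.5 mm and 10.7 degrees, less where a joint would pass 70% of its speed; a pose out of reach is approached as far as the arm can. A call with a gripper value outside its range is refused whole. The fingers move at their own pace and stop on an object; "grip_force" is the grip in N (left out, the last holds). Time passes only in rows, so rows that do not move let the fingers close. It gives the time, the measured TCP pose, the force, the opening and the grip force at its end, in the units of the state.
- env.get_obs(): the state, without advancing time (a new reading comes with each control period).
- env.read_camera(name): name is "scene" or "side" or "wrist"; returns a dict with "image" (480x640x3 uint8, red, green, blue), "camera_matrix" (3x3 intrinsics, pixels), "R" (3x3) and "t" (3): a world point X has camera coordinates R X + t. Camera axes: x right, y down, z forward; pixel columns grow to the right and rows downward; lengths in m; the calibration is good to about 2 mm. A picture is of the moment at which its call begins. There is no depth.
- env.sign_off(): hands the job in; it is judged then, once.
The state is a dict: "time_s": time; "qpos": joint angles; "joint_velocities": joint speeds; "effort": joint torques, N m; "tool_pos": TCP position; "tool_rot": TCP orientation; "force": force on the tool from outside, world axes, zero at the start; "wrist_torque": the same for the moment, N m; "grip_width": finger opening in m; "grasp_force": force on a finger pad.
Only numpy, scipy, OpenCV 4.12 (cv2) and the standard library are available. Lean on these libraries where they do the work, as an engineer would, in place of code of your own. Each camera call takes 0.05 s, during which the arm holds its last target. There are 200 camera calls.

## Working session

There is one attempt and no reset: what is moved stays moved. The work goes in short steps, Python scripts to look and compute and a tool call to move; the robot and the scene stay as the last step left them, time stands still between calls to the robot, and variables do not carry over. Pictures are saved under pics/ and viewed, at most 10 in all, crops included, and the job is handed in when it is done.

Besides the shell and the picture viewer there is one more tool, called after "Request:" as name(argument=value, ...), one argument or row to a line, values as JSON. step_arm: Moves the arm, as the interface text tells. Its arguments: {"type":"object","properties":{"steps":{"type":"array","items":{"type":"number"}},"grip_force":{"type":"number"}},"required":["steps"]}

```bash
mkdir -p pics; python3 - <<'E'
from cell import env
import cv2,pickle
o=env.get_obs();print(o)
for n in("scene","side"):
    c=env.read_camera(n);pickle.dump(c,open(n+'.pkl','wb'));cv2.imwrite(f'pics/{n}0.png',c['image'][:,:,::-1])
    print(n,c['camera_matrix'],c['R'],c['t'])
E
```

```text
{'time_s': 0.0, 'qpos': array([-63.30558449,  18.43927874,  -4.0165442 ,  83.17499514,
         1.29796269,  78.5390085 ,  -3.25944147]), 'joint_velocities': array([ 0.00625266,  0.04230389, -0.01264987, -0.0106152 , -0.04632573,
       -0.06271817, -0.00488572]), 'effort': array([-9.25181621e-05, -4.91290355e+01, -4.03938163e-01, -3.12535357e+01,
       -6.38991455e-02,  4.35043126e-02,  1.61485837e-04]), 'tool_pos': array([0.28372513, 0.58458517, 0.40365803]), 'tool_rot': array([-1.79892128e+02,  8.24038317e-03,  1.54117455e+02]), 'force': array([0.43043168, 0.08724058, 0.53750887]), 'wrist_torque': array([ 0.03694052,  0.06810113, -0.00440619]), 'grasp_force': 0.0, 'grip_width': 0.08690254957014533}
scene [[529.45836778   0.         322.17207914]
 [  0.         529.45836778 243.68731544]
 [  0.           0.           1.        ]] [[ 0.64333501 -0.76538672  0.01741369]
 [-0.31320049 -0.28387518 -0.90626725]
 [ 0.69858824  0.57757947 -0.42234634]] [-0.43008076  0.26926754  0.53575873]
side [[542.25820153   0.         322.53231726]
 [  0.         542.25820153 246.1782947 ]
 [  0.           0.           1.        ]] [[-0.99983128  0.00547949 -0.01753242]
 [ 0.0176114   0.55720175 -0.83019037]
 [ 0.00522007 -0.83035907 -0.55720424]] [0.6203849  0.08512579 1.14316331]
```

View pics/scene0.png

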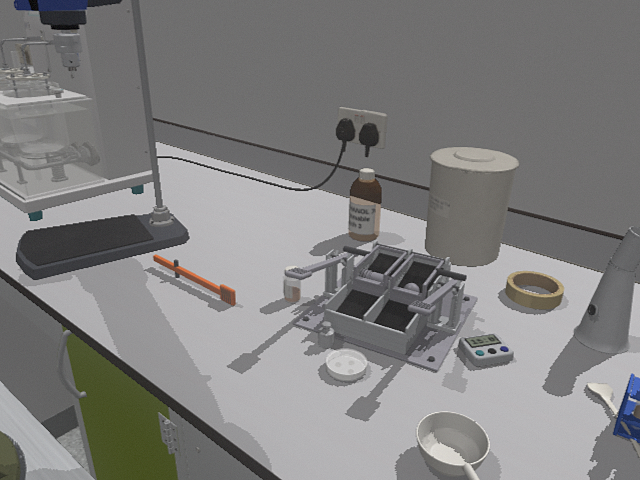

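View pics/side0.png

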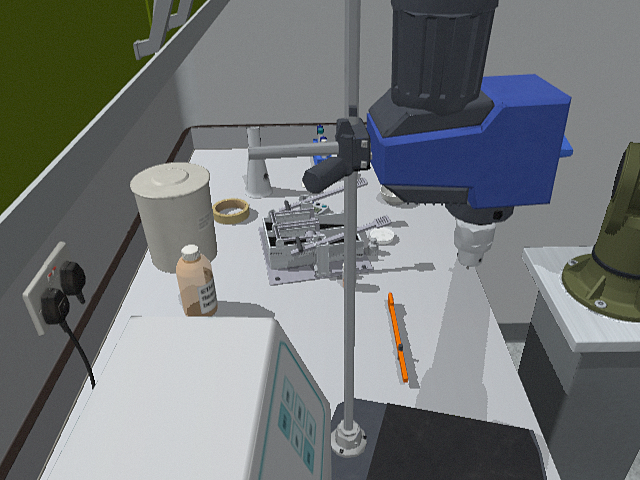

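The scene view shows the chute at about (400,295), with pads near (295,272) and (425,305). The side view shows it at about (315,235), with pads near (375,222) and (350,187). I'll enlarge both.

```bash
python3 - <<'E'
import cv2
a=cv2.imread('pics/scene0.png')[235:375,275:485];cv2.imwrite('pics/scene_c.png',cv2.resize(a,(798,532),interpolation=cv2.INTER_CUBIC))
a=cv2.imread('pics/side0.png')[170:290,255:415];cv2.imwrite('pics/side_c.png',cv2.resize(a,(800,600),interpolation=cv2.INTER_CUBIC))
E
```

```text
(no output)
```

View pics/scene_c.png

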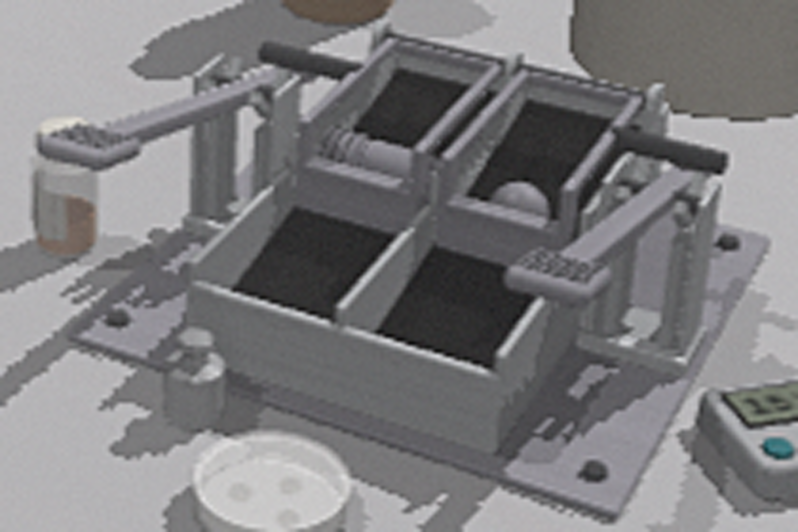

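View pics/side_c.png

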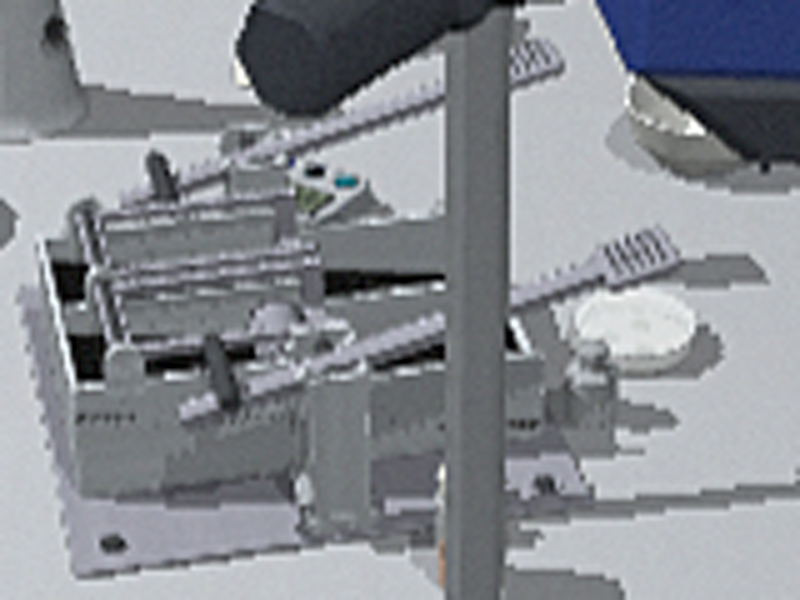

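The crops show the jar in the left lane at scene crop (365,155) and the ball in the right lane at (520,198). The left pad is at (90,140) in the scene crop and (640,252) in the side crop. Next I'll triangulate.

```bash
cat > h.py <<'E'
import pickle,numpy as np,cv2
C={n:pickle.load(open(n+'.pkl','rb')) for n in('scene','side')}
def ray(n,p):
    c=C[n];d=c['R'].T@np.linalg.inv(c['camera_matrix'])@[p[0],p[1],1];return -c['R'].T@c['t'],d
def tri(ps,pd):
    P=[C[n]['camera_matrix']@np.c_[C[n]['R'],C[n]['t']] for n in('scene','side')]
    X=cv2.triangulatePoints(P[0],P[1],np.array(ps,float).reshape(2,1),np.array(pd,float).reshape(2,1)).ravel();return X[:3]/X[3]
def plane(n,p,z):
    o,d=ray(n,p);return o+d*(z-o[2])/d[2]
def proj(n,X):
    c=C[n];q=c['camera_matrix']@(c['R']@X+c['t']);return q[:2]/q[2]
S=lambda x,y:(275+x/3.8,235+y/3.8)
D=lambda x,y:(255+x/5,170+y/5)
E
python3 - <<'E'
from h import *
for nm,a,b in(('padL',S(90,140),D(640,252)),('padR',S(558,266),D(535,57)),('screwFL',S(118,318),D(545,485)),('padL tipmid',None,None)):
    if a: X=tri(a,b);print(nm,X.round(4),proj('scene',X)-a,proj('side',X)-b)
FL=plane('scene',S(118,318),.006);FR=plane('scene',S(595,470),.006);BR=plane('scene',S(728,242),.006)
BL=plane('side',D(112,543),.006);FL2=plane('side',D(545,485),.006)
print(FL,FL2,FR,BR,BL)
o=(FL+BR)/2;o2=(FR+BL)/2;print('centre',o,o2,(FL+FR+BR+BL)/4)
print('yaw',np.degrees([np.arctan2(*(BR-FR)[1::-1]),np.arctan2(*(BL-FL)[1::-1]),np.arctan2(*(FL-FR)[1::-1])-np.pi/2]))
print('padL z115',plane('scene',S(90,140),.115),plane('side',D(640,252),.115))
print('vial',plane('scene',S(65,248),0),'weight',plane('scene',S(195,420),0))
E
```

```text
padL [ 0.4893 -0.1013  0.1132] [-1.0977953   0.80491032] [-0.6710033  -0.57014056]
padR [ 0.5232 -0.2853  0.115 ] [-2.00698914  1.9223798 ] [-0.93219622 -1.07141176]
screwFL [ 0.5288 -0.0811  0.0047] [-1.00310342  0.67537688] [-0.66278664 -0.51264056]
[ 0.52990968 -0.08232426  0.006     ] [ 0.52765815 -0.07734814  0.006     ] [ 0.57190211 -0.28798843  0.006     ] [ 0.7625861  -0.24933109  0.006     ] [ 0.71814081 -0.04023726  0.006     ]
centre [ 0.64624789 -0.16582767  0.006     ] [ 0.64502146 -0.16411285  0.006     ] [ 0.64563468 -0.16497026  0.006     ]
yaw [11.46024931 12.60358229 11.54001104]
padL z115 [ 0.4896981  -0.10307259  0.115     ] [ 0.48842704 -0.09594886  0.115     ]
vial [ 0.56411822 -0.01960154  0.        ] weight [ 0.50206738 -0.14809742  0.        ]
```

```bash
python3 - <<'E'
from h import *
X=tri((70,72),(471,266));print('chuck',X,proj('scene',X))
print('rodbase',plane('scene',(162,222),.02),plane('side',(349,440),.02))
for p in((20,262),(187,235),(100,222),(40,275)):print('base',plane('scene',p,.02))
o,d=ray('side',(570,155));
for p in((570,100),(570,160),(512,205),(385,185),(310,185)):
  o,d=ray('side',p);print(p,[ (o+d*(y-o[1])/d[1]).round(3) for y in(.3,.4,.5)])
print(proj('side',np.array([.284,.585,.405])),[-C[n]['R'].T@C[n]['t'] for n in C])
from cell import env
cv2.imwrite('pics/wrist0.png',env.read_camera('wrist')['image'][:,:,::-1])
E
```

```text
chuck [0.44590273 0.39749745 0.35109716] [70.52316806 71.82203931]
rodbase [0.59261032 0.40002552 0.02      ] [0.58234361 0.3828232  0.02      ]
base [0.30330162 0.42975169 0.02      ]
base [0.58630434 0.30205702 0.02      ]
base [0.50160277 0.49955569 0.02      ]
base [0.30488621 0.35175356 0.02      ]
(570, 100) [array([0.334, 0.3  , 0.51 ]), array([0.381, 0.4  , 0.545]), array([0.427, 0.5  , 0.579])]
(570, 160) [array([0.316, 0.3  , 0.436]), array([0.366, 0.4  , 0.483]), array([0.415, 0.5  , 0.53 ])]
(512, 205) [array([0.375, 0.3  , 0.375]), array([0.415, 0.4  , 0.432]), array([0.455, 0.5  , 0.49 ])]
(385, 185) [array([0.538, 0.3  , 0.406]), array([0.55 , 0.4  , 0.459]), array([0.563, 0.5  , 0.511])]
(310, 185) [array([0.63 , 0.3  , 0.408]), array([0.628, 0.4  , 0.46 ]), array([0.625, 0.5  , 0.512])]
[738.76912113 346.14309948] [array([-0.01325401, -0.56218297,  0.47779339]), array([0.61281365, 0.89840439, 0.7185229 ])]
```

View pics/wrist0.png

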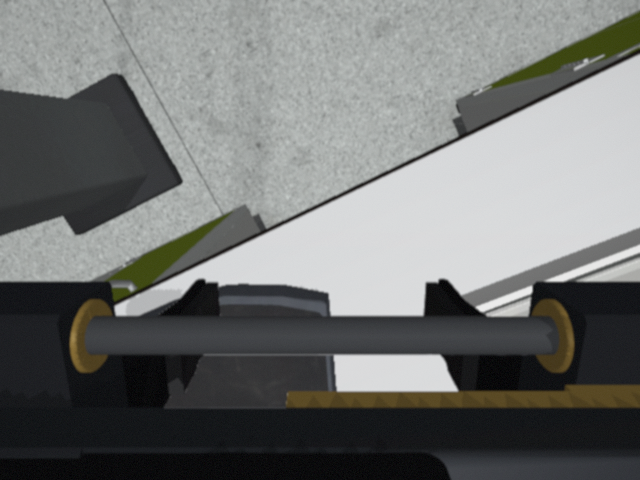

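The wrist view only shows the gripper over the worktop edge. A stirrer stands around (0.45,0.40), z>0.35, between the arm and the chute, so I retract and turn first.

Request:
step_arm(
  steps=[0,0,-30,0,0,0,0,-30,0,0,0,0,-30,0,0,0,0,-30,0,0,0,0,-30,0,0,0,0,-30,0,0,0,0,-30,0,0,0,0,0,0,10,0,0,0,0,10,0,0,0,0,10,0,0,0,0,10,0,0,0,0,10],
)

```text
time_s: 1.65
tool_pos: [0.192, 0.3957, 0.4046]
tool_rot: [-180.0, 0.0, 103.8]
force: [-0.2, 0.4, -0.0]
grip_width: 0.0005
grasp_force: 0.0
```

Request:
step_arm(
  steps=[0,0,0,0,10,0,0,0,0,10,0,0,0,0,10,0,0,0,0,10,0,-25,0,0,0,0,-25,0,0,0,0,-25,0,0,0],
)

```text
time_s: 2.52
tool_pos: [0.159, 0.3275, 0.4045]
tool_rot: [180.0, 0.0, 64.1]
force: [-1.0, 0.6, 0.8]
grip_width: 0.0005
grasp_force: 0.0
```

```bash
python3 -c "
from cell import env
print(env.get_obs()['qpos'],env.get_obs()['tool_pos'])"
```

```text
[-56.37087851 -17.05294889  -9.66079386 118.79256585  -2.88098827
  78.07454651 -90.90257879] [0.15895875 0.32754378 0.40449876]
```

Request:
step_arm(
  steps=[0,5,25,0,0,0,2,35,0,0,0,0,38,0,0,0,-15,37,0,0,0,-15,37,0,0,0,-15,37,0,0,0,-34,37,0,0,0,-34,37,0,0,0,-34,37,0,0],
)

```text
time_s: 3.65
tool_pos: [0.3864, 0.061, 0.4047]
tool_rot: [180.0, -0.0, 64.1]
force: [0.8, 0.5, 0.3]
grip_width: 0.0005
grasp_force: 0.0
```

Request:
step_arm(
  steps=[0,0,0,0,10.5,0,0,0,0,10.5,0,0,0,0,10.5,0,0,0,0,10.5,0,0,0,0,10.5,0,14,36,0,0,0,14,36,0,0,0,14,36,0,0,0,14,36,0,0,0,12,35,0,0,0,0,0,40,0,0,0,0,40,0],
)

```text
time_s: 5.15
tool_pos: [0.4889, -0.0994, 0.3239]
tool_rot: [180.0, -0.1, 11.6]
force: [0.3, -0.3, -0.5]
grip_width: 0.0007
grasp_force: 0.0
```

```bash
python3 - <<'E'
from cell import env
import cv2
print(env.get_obs()['tool_pos'],env.get_obs()['tool_rot'],env.get_obs()['qpos'])
a=env.read_camera('scene')['image'][:,:,::-1];b=env.read_camera('side')['image'][:,:,::-1]
a=cv2.resize(a[185:375,235:485],(500,380),interpolation=cv2.INTER_CUBIC)
cv2.imwrite('pics/ab1.png',cv2.vconcat([cv2.resize(a,(500,380)),])) 
b=cv2.resize(b[130:290,275:435],(300,300),interpolation=cv2.INTER_CUBIC)
b=cv2.copyMakeBorder(b,0,80,0,0,cv2.BORDER_CONSTANT)
cv2.imwrite('pics/ab1.png',cv2.hconcat([a,b]))
E
```

```text
[ 0.48892313 -0.09941162  0.32386179] [ 1.79992512e+02 -5.14005312e-02  1.15542173e+01] [-21.09500602   2.97365832  30.61730679 111.19300405  -1.66719989
  66.20558214 -68.28585457]
```

View pics/ab1.png

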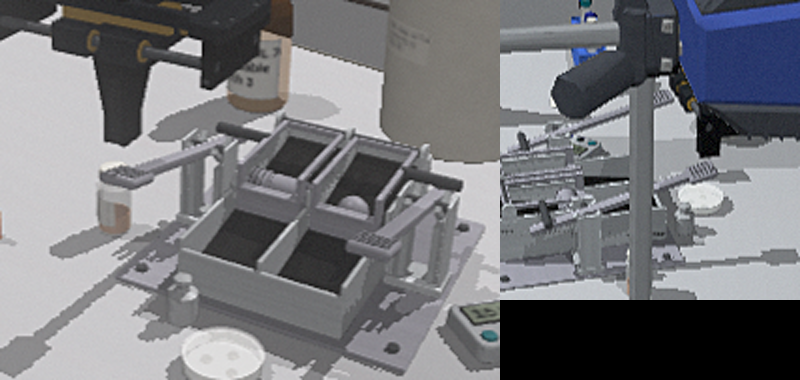

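The finger is above the left pad: scene crop tip (122,140), pad (127,177). Now I press.

Request:
step_arm(
  steps=[0,0,2,18,0,0,0,0,6,0,0,0,0,6,0,0,0,0,6,0,0,0,0,6,0],
)

```text
time_s: 5.88
tool_pos: [0.4893, -0.1011, 0.283]
tool_rot: [180.0, -0.0, 11.6]
force: [-2.1, 0.5, 3.6]
grip_width: 0.0004
grasp_force: 1.8
```

Request:
step_arm(
  steps=[0,0,0,6,0,0,0,0,6,0,0,0,0,6,0,0,0,0,6,0,0,0,0,6,0,0,0,0,6,0,0,0,0,6,0,0,0,0,5,0],
)

```text
time_s: 6.88
tool_pos: [0.4901, -0.1011, 0.2366]
tool_rot: [180.0, -0.2, 11.6]
force: [-3.5, -0.9, 11.7]
grip_width: 0.0008
grasp_force: 6.2
```

Request:
step_arm(
  steps=[0,0,0,0,0,0,0,0,0,0,0,0,0,0,0,0,0,0,0,0,0,0,0,0,0,0,0,0,0,0,0,0,0,0,0,0,0,0,0,0],
)

```text
time_s: 7.88
tool_pos: [0.4901, -0.101, 0.2363]
tool_rot: [180.0, -0.2, 11.6]
force: [-1.4, -0.2, 6.2]
grip_width: 0.0004
grasp_force: 3.1
```

```bash
python3 - <<'E'
from cell import env
import cv2
o=env.get_obs();print(o['tool_pos'],o['force'])
a=env.read_camera('scene')['image'][:,:,::-1]
cv2.imwrite('pics/p2.png',cv2.resize(a[215:375,270:485],(752,560),interpolation=cv2.INTER_CUBIC))
E
```

```text
[ 0.49005354 -0.10102692  0.2363263 ] [-1.39995484 -0.16376885  6.1743823 ]
```

View pics/p2.png

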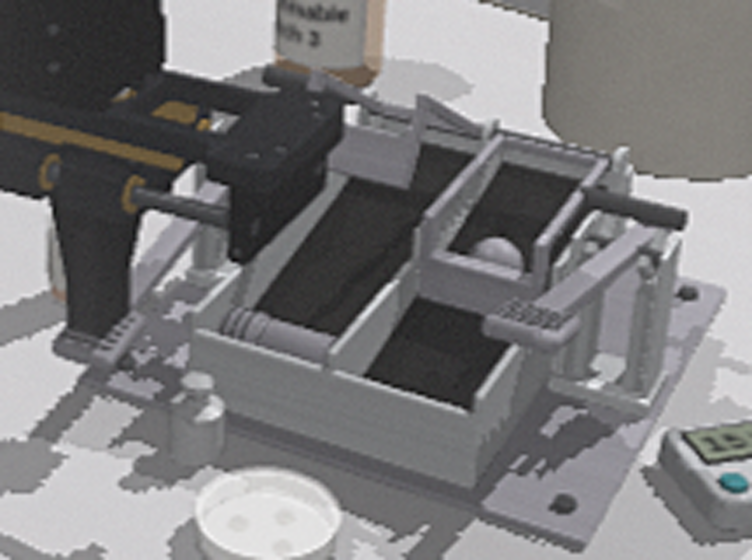

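The jar lies at the stop at (280,335), the left gate is up, and the ball is still behind its gate at (495,255). Now I let the lever up gently.

Request:
step_arm(
  steps=[0,0,0,-3,0,0,0,0,-3,0,0,0,0,-3,0,0,0,0,-3,0,0,0,0,-3,0,0,0,0,-3,0,0,0,0,-3,0,0,0,0,-3,0,0,0,0,-3,0,0,0,0,-3,0,0,0,0,-3,0,0,0,0,-3,0],
)

```text
time_s: 9.43
tool_pos: [0.4894, -0.1008, 0.2721]
tool_rot: [180.0, -0.0, 11.6]
force: [-0.5, -0.3, 2.8]
grip_width: 0.0002
grasp_force: 1.3
```

Request:
step_arm(
  steps=[0,0,0,-2,0,0,0,0,-2,0,0,0,0,-2,0,0,0,0,-2,0,0,0,0,-2,0,0,0,0,-2,0,0,0,0,-2,0,0,0,0,-2,0,0,0,0,-2,0,0,0,0,-2,0,0,0,0,-2,0,0,0,0,-2,0],
)

```text
time_s: 10.92
tool_pos: [0.4891, -0.1009, 0.2958]
tool_rot: [-180.0, 0.0, 11.6]
force: [1.7, 0.1, 2.6]
grip_width: 0.0002
grasp_force: 1.1
```

Request:
step_arm(
  steps=[0,0,0,-1.5,0,0,0,0,-1.5,0,0,0,0,-1.5,0,0,0,0,-1.5,0,0,0,0,-1.5,0,0,0,0,-1.5,0,0,0,0,-1.5,0,0,0,0,-1.5,0],
)

```text
time_s: 11.92
tool_pos: [0.4892, -0.1009, 0.3079]
tool_rot: [-180.0, -0.0, 11.6]
force: [0.2, 1.1, 0.3]
grip_width: 0.0006
grasp_force: 0.0
```

Contact is released and the gate should be shut. Now I retreat upward and check.

Request:
step_arm(
  steps=[0,0,0,-10,0,0,0,0,-30,0,0,0,0,-40,0,0,0,0,-20,0,0,0,0,0,0,0,0,0,0,0],
)

```text
time_s: 12.68
tool_pos: [0.4889, -0.1008, 0.407]
tool_rot: [-180.0, 0.1, 11.6]
force: [0.2, 1.1, -1.1]
grip_width: 0.0001
grasp_force: 0.0
```

```bash
python3 - <<'E'
from cell import env
import cv2
a=env.read_camera('scene')['image'][:,:,::-1]
cv2.imwrite('pics/p3.png',cv2.resize(a[215:375,270:485],(752,560),interpolation=cv2.INTER_CUBIC))
E
```

```text
(no output)
```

View pics/p3.png

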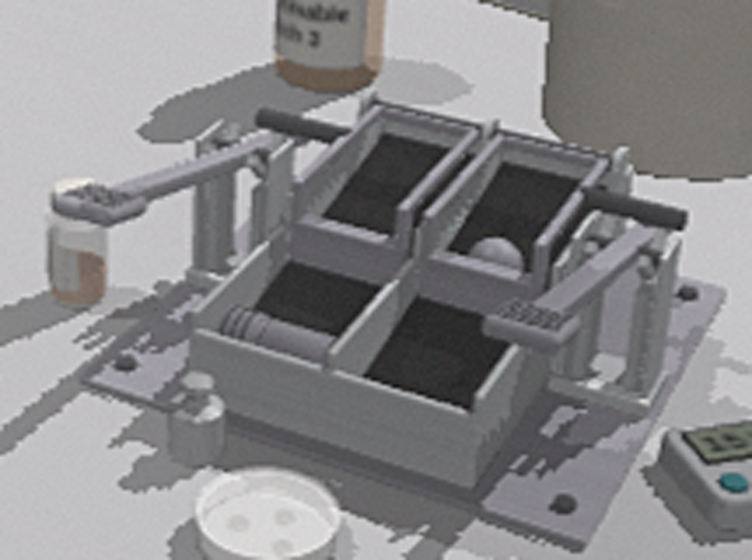

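The left gate is shut at (350,245), the jar is at the stop at (280,335), the ball is held at (495,250), and the lever is back at rest. I'm handing in.

```bash
python3 -c "
from cell import env
print(env.sign_off())"
```

```text
the job is handed in; nothing more can be done
None
```

The job is handed in at about 13 s: the jar rolled down to its stop, its gate was let down gently and is shut, the ball's gate stayed shut, and the things standing near the chute look undisturbed in the final picture.

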